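# Fit the D-bore drive gear onto the gearbox shaft

## Task

On this gearbox bench, pick up the steel gear with the D-shaped bore and fit it, hub upwards, onto the flatted shaft that stands up out of the gearbox, with the flat of the bore turned to the flat of the shaft, and let go with it fully home on the shaft's shoulder. Leave the similar gear with the round bore lying where it is.

Things in the scene. Friction and masses are not known exactly. Their poses are not given: they have to be found in the camera images.
- drive_gear: Steel gear, D bore, 0.3 to 0.5 kg, loose, hub up. Toothed flange 80 mm across, 10 thick; hub 44 mm dia to 42 above the underside, two parallel spanner faces 48 mm apart (30 long, 12 to 42 above the underside) facing its +y and -y: grip there. Through bore 32 mm dia with a flat wall 7 mm from the axis on its +x side. Origin: on the axis at the underside; z up the axis.
- shaft: Fixed upright shaft on a dark gearbox block (150 x 130 x 50 mm). 28 mm dia, one flat 5 mm from the axis on its +x side. Origin: on the axis, on the 54 mm shoulder, 58 mm above the bench, where the gear underside rests; z up. 50 mm tall, the top 14 tapering to half size. Gear home: origins meet, both +x the same way; 2 mm clearance all round.
- idler_gear: The similar gear to leave alone: the same toothed flange and steel, same hub diameter and height, but a plain round hub without spanner faces and a plain round 32 mm bore. Lies loose on the bench. Origin on the axis at the underside; z up.
Mind the look-alikes: they are no part of the job. What is shaped like the drive_gear but brown, pink or purple is not meant.

How it is judged:
By the outcome, as a careful person would: the job done as asked, in the order asked, and still so for the second after the job is handed in, with the robot touching nothing.
It also fails if it takes over 42 s, if anything falls off the work surface, if the arm or the gripper's body presses on something with over 40 N, if the wrist force passes 120 N, or if a joint passes its speed limit or range.

## Robot

A 6-joint arm with a two-finger parallel gripper is mounted at the origin on the work surface. World frame = base frame: x ahead of the robot, y to its left, z up, the work surface at z = 0. Lengths are in m, angles in degrees, forces in N, time in s.
With the tool pointing down it reaches from about 0.325 to 0.85 m from the base axis. Payload 15.5 kg.
Tool frame: the origin (TCP) lies midway between the tips of the shut fingers; the grasp point (between the pads) lies 19 mm behind it; z points along the fingers, y is the line along which they close (so a half turn about z gives the same grasp; the last joint's range is limited). The gripper opens to 91 mm and grips with 3 to 60 N. Pads are 32 mm wide; open, the fingers measure 118 mm over their backs; the gripper's body (76 mm by 178 mm) begins 60 mm behind the grasp point.
Start: joints at [65.804, 28.281, 77.091, -0, 74.628, -5.472], TCP at [0.201, 0.592, 0.214] pointing down, gripper open.
Joint ranges: [-166.48, 166.48], [-47.26, 123.95], [12.59, 153.08], [-70.14, 250.14], [6.76, 159.57], [-176.63, 176.63]. Speed limits (degrees/s): [108.29, 108.29, 147.25, 172.46, 172.46, 172.46].

## Interface

Orientations are given as a 3x3 rotation matrix whose columns are the frame's x, y, z axes.
In Python, from bench import ctrl gives the robot as it stands. The module is installed in compiled form; this text tells all that it offers. Calls block until the motion is done:
- ctrl.goto(position, orientation): joint-space move of the TCP to a pose.
- ctrl.move_l(position, vel=0.15, ori=None, contact_N=None): straight line of the TCP; ori=None keeps the orientation; vel is the mean speed in m/s. With contact_N (N) it stops when the force on the tool has changed by that much, and returns True; else False.
- ctrl.movej(angles): joint-space move.
- ctrl.command_gripper(opening): opening from 0.0 (shut) to 1.0 (fully open); the grip force is fixed at half the most; returns when the fingers have stopped.
- ctrl.sleep(seconds).
- ctrl.ik(position, orientation): joint angles nearest the present ones, or None.
- ctrl.read_camera(name): name is "side" or "top" or "wrist"; returns the picture (480x640x3 uint8, blue, green, red); there is no depth.
- ctrl.camera_params(name): a dict with "fx", "fy", "cx", "cy" (pixels), "D" ([k1, k2, p1, p2, k3] as OpenCV has them; the pictures are not rectified), "pose" (4x4, takes a point from camera to world coordinates); the wrist camera has in their place "T_tool_cam" (4x4, takes a point from camera to tool coordinates, whose origin is the TCP and whose axes are the flange's). Camera axes: x right, y up, looking along -z (the intrinsics and any distortion apply to the point x, -y, -z); pixel columns grow to the right and rows downward; lengths in m; the calibration is good to about 2 mm. A picture is of the moment at which its call begins: read the wrist's pose just before it. camera_params takes no time and is no camera call.
A pose or a line that the arm cannot do raises ctrl.MotionError and nothing moves.
- ctrl.sign_off(): hands the job in; it is judged then, once.
Readings, each from a call of its own:
- ctrl.current_t(): time.
- ctrl.current_q(): joint angles.
- ctrl.current_dq(): joint speeds.
- ctrl.current_effort(): joint torques, N m.
- ctrl.current_tool_pos(): TCP position.
- ctrl.current_eef_rot(): TCP orientation.
- ctrl.current_contact_force(): force on the tool from outside, world axes, zero at the start.
- ctrl.current_wrist_torque(): the same for the moment, N m.
- ctrl.current_grip_width(): opening from 0.0 (shut) to 1.0 (fully open).
- ctrl.current_grasp_force(): force on a finger pad.
Only numpy, scipy, OpenCV 4.12 (cv2) and the standard library are available. Lean on these libraries where they do the work, as an engineer would, in place of code of your own. Each camera call takes 0.05 s, during which the arm holds its last target. There are 200 camera calls.

## Working session

There is one attempt and no reset: what is moved stays moved. The work goes in short steps, each a Python script; the robot and the scene stay as the last script left them, time stands still between calls to the robot, and variables do not carry over. Pictures are saved under pics/ and viewed, at most 10 in all, crops included, and the job is handed in when it is done.

```bash
mkdir -p pics; ls
python3 - <<'E'
from bench import ctrl
import cv2,numpy as np
np.set_printoptions(precision=4,suppress=True)
for n in ["side","top","wrist"]:
    im=ctrl.read_camera(n); cv2.imwrite(f"pics/{n}0.png",im)
    print(n,ctrl.camera_params(n))
print(ctrl.current_eef_rot(),ctrl.current_tool_pos(),ctrl.current_t())
E
```

```text
pics
side {'fx': 446.9166005303023, 'fy': 446.9166005303023, 'cx': 314.81039039233224, 'cy': 238.40629787756725, 'D': array([-0.074,  0.   ,  0.   ,  0.   ,  0.   ]), 'pose': array([[ 0.877 ,  0.3766, -0.2982,  0.2871],
       [-0.4804,  0.6937, -0.5367, -0.4838],
       [ 0.0047,  0.614 ,  0.7893,  0.7072],
       [ 0.    ,  0.    ,  0.    ,  1.    ]])}
top {'fx': 499.75886578809514, 'fy': 499.75886578809514, 'cx': 318.79190921331724, 'cy': 241.58594744452006, 'D': array([-0.0615,  0.    ,  0.    ,  0.    ,  0.    ]), 'pose': array([[-0.0186,  0.9984, -0.0542,  0.4671],
       [-0.9996, -0.0175,  0.0199, -0.0503],
       [ 0.0189,  0.0546,  0.9983,  1.141 ],
       [ 0.    ,  0.    ,  0.    ,  1.    ]])}
wrist {'fx': 372.4998954672197, 'fy': 372.4998954672197, 'cx': 317.3207097005264, 'cy': 247.4421535260961, 'D': array([-0.0164,  0.    ,  0.    ,  0.    ,  0.    ]), 'T_tool_cam': array([[ 0.0006,  0.9573,  0.2891,  0.0824],
       [ 1.    , -0.0006, -0.0001,  0.    ],
       [ 0.0001,  0.2891, -0.9573, -0.1708],
       [ 0.    ,  0.    ,  0.    ,  1.    ]])}
[[-0.9471  0.321  -0.0004]
 [ 0.321   0.9471 -0.0009]
 [ 0.0001 -0.0009 -1.    ]] [0.2005 0.5916 0.2135] 0.15
```

View pics/top0.png

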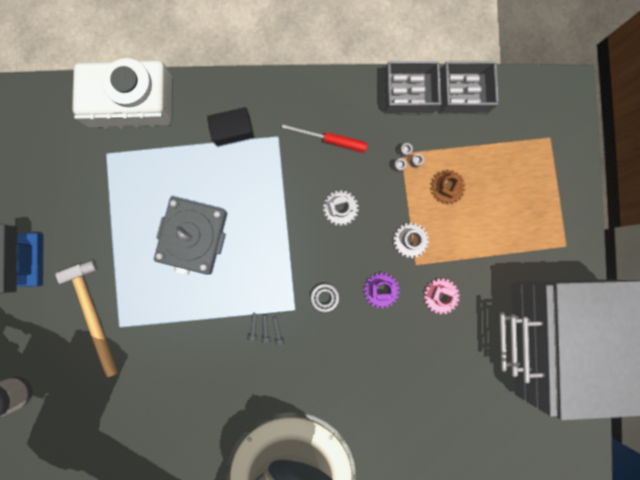

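View pics/side0.png

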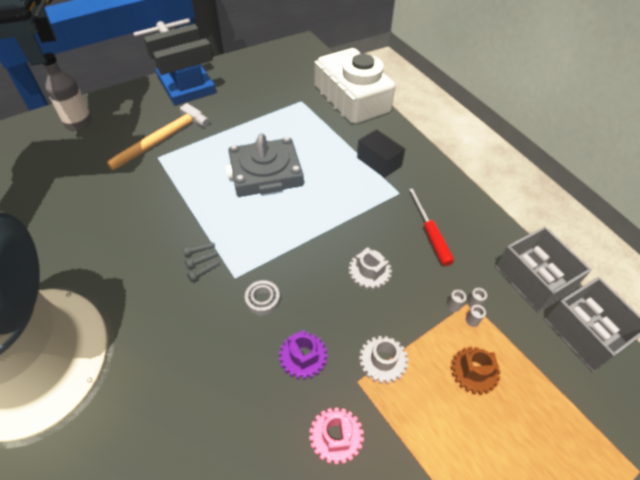

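Top view: steel candidates are at (341,208), with a D bore and spanner faces, and (411,240), with a round bore and plain hub. The purple (382,290), pink (442,296) and brown (447,186) gears are excluded by colour, and the ring at (324,297) is a bearing. The gear at (341,208), seen at (371,267) in the side view, fits. The shaft is at top (183,233), side (262,140). I'll confirm this in one crop and triangulate roughly.

```bash
cat > h.py <<'E'
from bench import ctrl
import cv2,numpy as np
np.set_printoptions(precision=4,suppress=True)
def cam(n):
    p=ctrl.camera_params(n)
    if n=="wrist":
        T=np.eye(4);T[:3,:3]=ctrl.current_eef_rot();T[:3,3]=ctrl.current_tool_pos();P=T@p["T_tool_cam"]
    else: P=p["pose"]
    return np.array([[p["fx"],0,p["cx"]],[0,p["fy"],p["cy"]],[0,0,1]]),p["D"],np.array(P)
def rays(c,px):
    u=cv2.undistortPoints(np.array(px,float).reshape(-1,1,2),c[0],c[1])[:,0]
    d=np.c_[u[:,0],-u[:,1],-np.ones(len(u))]@c[2][:3,:3].T
    return c[2][:3,3],d/np.linalg.norm(d,axis=1,keepdims=True)
def plane(c,px,z):
    o,d=rays(c,px); return o+d*((z-o[2])/d[:,2])[:,None]
def tri(cs,pxs):
    A=np.zeros((3,3));b=np.zeros(3);R=[]
    for c,p in zip(cs,pxs):
        o,d=rays(c,[p]);M=np.eye(3)-np.outer(d[0],d[0]);A+=M;b+=M@o;R.append((M,o))
    x=np.linalg.solve(A,b); return x,[np.linalg.norm(M@(x-o)) for M,o in R]
def down(a):  # tool pointing down, tool y (closing) along angle a (deg)
    a=np.radians(a);y=np.array([np.cos(a),np.sin(a),0]);z=np.array([0,0,-1.]);return np.c_[np.cross(y,z),y,z]
E
python3 - <<'E'
from h import *
t,s=cam("top"),cam("side")
print("gear",tri([t,s],[(341,207),(372,262)]),"shaft top",tri([t,s],[(182,233),(262,138)]))
print(plane(t,[(341,208),(411,240)],.04))
a=cv2.imread("pics/top0.png");b=cv2.imread("pics/side0.png")
f=lambda i,x,y,r:cv2.resize(i[y-r:y+r,x-r:x+r],(390,290*390//390+100),interpolation=cv2.INTER_CUBIC)
f=lambda i,x,y,w,h:cv2.resize(i[y-h:y+h,x-w:x+w],(400,300),interpolation=cv2.INTER_CUBIC)
cv2.imwrite("pics/crop.png",np.vstack([np.hstack([f(a,341,208,32,24),f(a,411,240,32,24)]),np.hstack([f(a,185,235,48,36),f(b,265,160,48,36)])]))
E
```

```text
gear (array([ 0.6051, -0.1242,  0.0352]), [np.float64(0.0018749031266906743), np.float64(0.0018749031266904123)]) shaft top (array([0.5465, 0.2137, 0.1019]), [np.float64(3.5704499430765084e-05), np.float64(3.5704499430790244e-05)])
[[ 0.6006 -0.1229  0.04  ]
 [ 0.5269 -0.277   0.04  ]]
```

View pics/crop.png

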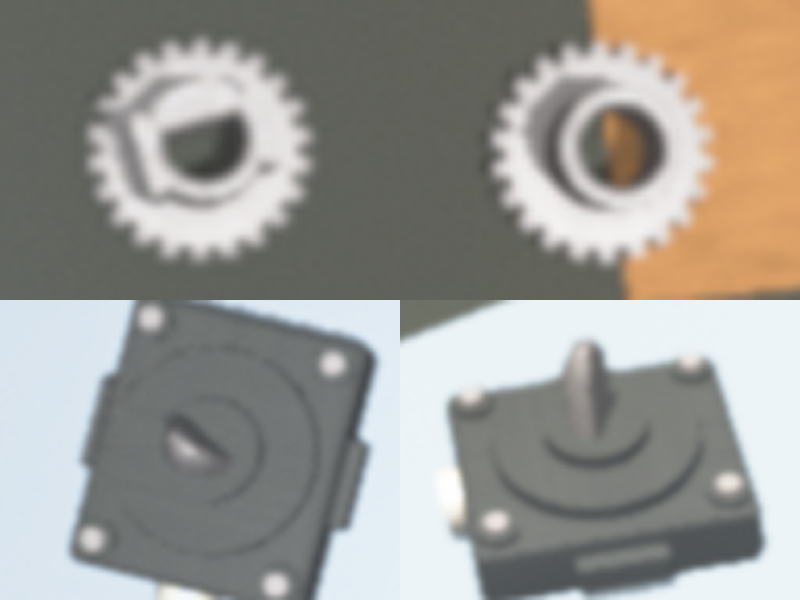

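Confirmed: top-left of the crop is the D-bore gear with spanner faces (bore flat towards image up and slightly left, yaw ≈ +16°). Top-right is the round-bore idler. The shaft flat faces up-right, yaw ≈ −38°. Next, close wrist looks at both from two places each.

```bash
cat > look.py <<'E'
from h import *
import pickle
V={}
def shot(k):
    ctrl.sleep(.2); c=cam("wrist"); V[k]=(c,ctrl.read_camera("wrist"))
S=np.array([.5465,.2137]);G=np.array([.6030,-.1236])
for k,P,z,a in (("s",S,.058,52),("g",G,.0,106)):
    R=down(a)
    ctrl.goto([*(P+.03*R[:2,0]),z+.17],R); shot(k+"1")
    ctrl.move_l([*(P-.04*R[:2,0]),z+.17],vel=.25); shot(k+"2")
pickle.dump(V,open("v.pkl","wb"))
print(ctrl.current_t(),ctrl.current_q(),ctrl.current_tool_pos())
cv2.imwrite("pics/w.png",np.vstack([np.hstack([V["s1"][1],V["s2"][1]]),np.hstack([V["g1"][1],V["g2"][1]])])[::,::])
im=cv2.imread("pics/w.png");cv2.imwrite("pics/w_s.png",cv2.resize(im,(800,600),interpolation=cv2.INTER_AREA))
E
python3 look.py
```

```text
5.1583 [ -15.2364   32.7056   76.1755   -0.0016   71.1327 -121.2092] [ 0.6408 -0.1128  0.1702]
```

View pics/w_s.png

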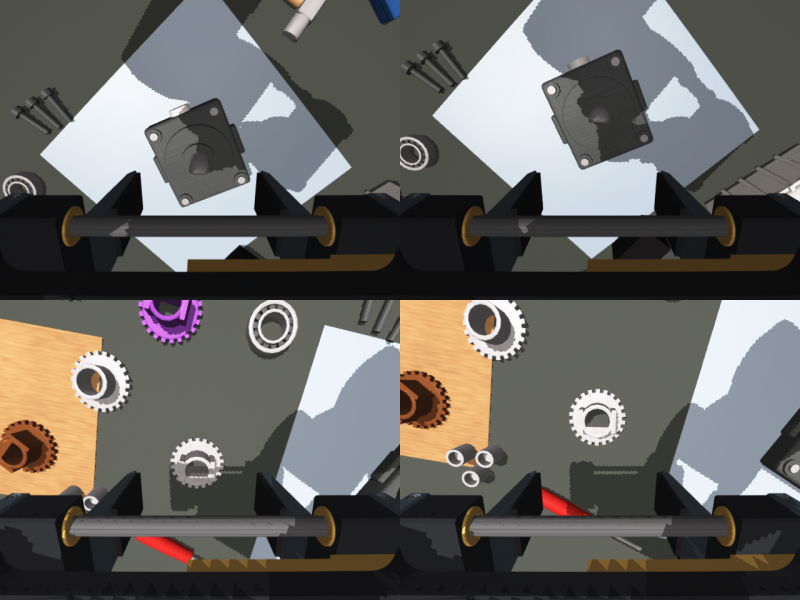

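Two looks at each. Shaft is at wrist pixels about (320,248) and (320,184), gear at about (315,264) and (315,187). The gear is aligned with the fingers. Now enlarging to pick features.

Run:
```python
import pickle,cv2,numpy as np
V=pickle.load(open("v.pkl","rb"))
def f(k,x,y):
    i=V[k][1][y-45:y+45,x-60:x+60]
    i=np.clip(255*(i/255.)**(.55 if k[0]=="s" else 1.3),0,255).astype(np.uint8)
    return cv2.resize(i,(400,300),interpolation=cv2.INTER_CUBIC)
cv2.imwrite("pics/z.png",np.vstack([np.hstack([f("s1",320,250),f("s2",320,180)]),np.hstack([f("g1",315,266),f("g2",315,187)])]))
```

```text
(no output)
```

View pics/z.png

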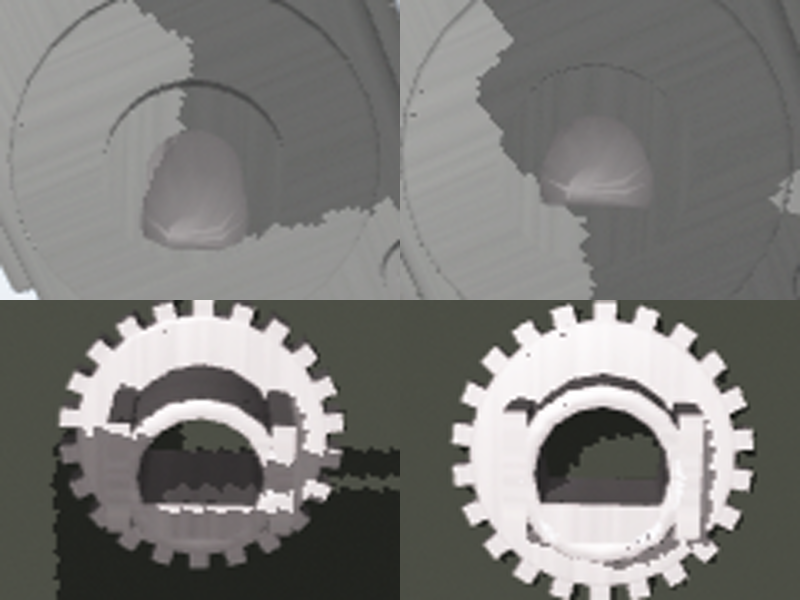

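Picks from the crops (×3.33). Bore axis on the hub top is at (201,181) in g1 and (202,175) in g2, with the flat along the image bottom, horizontal to within about 1°. Shaft taper-start corners are (143,233),(247,236) in s1 and (143,200),(250,207) in s2. Shoulder arc tops are (195,87) and (200,66).

```bash
cat > meas.py <<'E'
from h import *
import pickle
V=pickle.load(open("v.pkl","rb"))
O=dict(s1=(260,205),s2=(260,135),g1=(255,221),g2=(255,142))
C=lambda k:V[k][0]
p=lambda k,x,y:((x+.5)*.3-.5+O[k][0],(y+.5)*.3-.5+O[k][1])
g,e=tri([C("g1"),C("g2")],[p("g1",201,181),p("g2",202,175)]);print("gear hub top",g,e)
for z in(.04,.042,.044):print(z,plane(C("g1"),[p("g1",201,181)],z)[0,:2],plane(C("g2"),[p("g2",202,175)],z)[0,:2])
f=plane(C("g2"),[p("g2",140,205.5),p("g2",268,205.5)],.042);d=f[1]-f[0];print("gear flat dir yaw",np.degrees(np.arctan2(d[1],d[0])),np.linalg.norm(d))
h=plane(C("g2"),[p("g2",128,115),p("g2",128,240),p("g2",278,115),p("g2",278,240)],.042)
for i in(0,2):d=h[i+1]-h[i];print("face yaw",np.degrees(np.arctan2(d[1],d[0])))
L=tri([C("s1"),C("s2")],[p("s1",143,233),p("s2",143,200)]);R=tri([C("s1"),C("s2")],[p("s1",247,236),p("s2",250,207)])
print("corners",L,R)
for k,a in(("s1",(143,233,247,236)),("s2",(143,200,250,207))):
    q=plane(C(k),[p(k,*a[:2]),p(k,*a[2:])],.094)[:,:2];d=q[1]-q[0];w=np.linalg.norm(d)
    n=np.array([-d[1],d[0]])/w; m=q.mean(0)
    for s in(1,-1): print(k,"axis",m-.005*n*s,"yaw",np.degrees(np.arctan2(*(n*s)[::-1])),"w",w)
    print(m)
for k,a in(("s1",(195,87)),("s2",(200,66))):
    o=plane(C(k),[p(k,*a)],.058)[0,:2]; print(k,"shoulder axis",o-.027*down(52)[:2,0])
E
python3 meas.py
```

```text
gear hub top [ 0.6054 -0.1243  0.0442] [np.float64(0.00010245903221521161), np.float64(0.00010245903221511601)]
0.04 [ 0.607  -0.1237] [ 0.6061 -0.1242]
0.042 [ 0.6062 -0.1239] [ 0.6058 -0.1243]
0.044 [ 0.6055 -0.1241] [ 0.6055 -0.1243]
gear flat dir yaw 106.01133653912407 0.031079310254752468
face yaw 14.952020461545622
face yaw 16.918937837534667
corners (array([0.5418, 0.2018, 0.0946]), [np.float64(0.00019773660931410634), np.float64(0.00019773660931411954)]) (array([0.5602, 0.2217, 0.0906]), [np.float64(0.000265674462525764), np.float64(0.000265674462525801)])
s1 axis [0.5544 0.2088] yaw 140.33225163485952 w 0.027286670525273275
s1 axis [0.5467 0.2152] yaw -39.66774836514049 w 0.027286670525273275
[0.5505 0.212 ]
s2 axis [0.5544 0.2085] yaw 138.33149303476586 w 0.026403324446153738
s2 axis [0.547  0.2151] yaw -41.668506965234144 w 0.026403324446153738
[0.5507 0.2118]
s1 shoulder axis [0.5476 0.2143]
s2 shoulder axis [0.548  0.2151]
```

Gear axis is (0.606,−0.124), yaw 16°, with the hub top triangulated at 0.044. Shaft axis is (0.547,0.215), yaw ≈ −40.5°, with the taper start at ≈ 0.093. Grasping now.

Run:
```python
from h import *
import pickle
R=down(106);G=[.6060,-.1242]
ctrl.goto([*G,.11],R)
print(ctrl.move_l([*G,.0145],vel=.08,contact_N=12),ctrl.current_tool_pos())
ctrl.command_gripper(0.0)
print(ctrl.current_grip_width(),ctrl.current_grasp_force(),ctrl.current_contact_force())
ctrl.move_l([*G,.16],vel=.12); ctrl.sleep(.2)
c=cam("wrist");im=ctrl.read_camera("wrist");pickle.dump((c,im),open("held.pkl","wb"))
cv2.imwrite("pics/held.png",im)
print(ctrl.current_grip_width(),ctrl.current_grasp_force(),ctrl.current_contact_force(),ctrl.current_t(),ctrl.current_tool_pos())
```

```text
False [ 0.6063 -0.1243  0.015 ]
0.5251513486808626 29.999266862869263 [ 0.4475 -1.1701  0.1827]
0.5228053302141908 29.998337030410767 [ 0.0834 -0.7127 -3.7087] 9.2333 [ 0.6058 -0.1241  0.1596]
```

View pics/held.png

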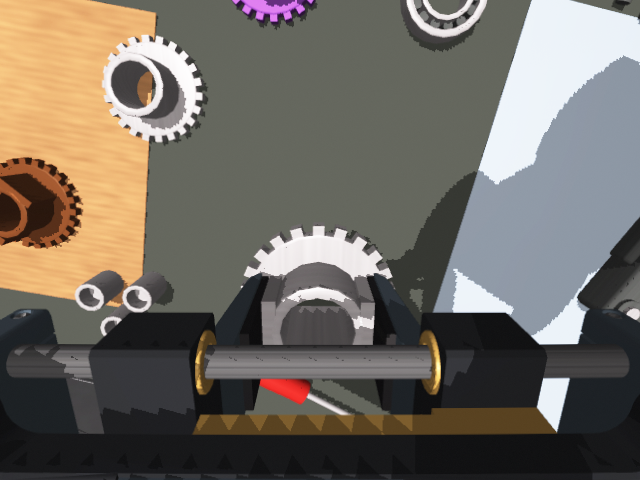

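Gear is held: grip width 0.523 ≈ 48 mm, and the weight of about 3.7 N registers. It sits central between the fingers at about (318,300). I'll check the tool-x offset from the flange and hub rims, then move over the shaft.

Run:
```python
from h import *
import pickle
c,im=pickle.load(open("held.pkl","rb"))
T=np.array(ctrl.camera_params("wrist")["T_tool_cam"]);Ti=np.linalg.inv(T)
def proj(q):
    x=Ti[:3,:3]@np.array(q)+Ti[:3,3];x=np.array([[x[0],-x[1],-x[2]]])
    return cv2.projectPoints(x,np.zeros(3),np.zeros(3),c[0],c[1])[0].ravel()
for n,q in dict(bore=(.016,0,-.0275),hub=(.022,0,-.0275),hubbase=(.022,0,.0045),flange=(.04,0,.0045),fl_root=(.0355,0,.0045)).items(): print(n,proj(q))
print(im[218:312,318].mean(1).astype(int).tolist())
S=np.array([.5473,.2150]);R=down(-40.5+90)
print(ctrl.ik([*S,.2],R))
ctrl.goto([*S,.19],R)
ctrl.sleep(.2);ctrl.read_camera
cs,ct=ctrl.read_camera("side"),ctrl.read_camera("top")
cv2.imwrite("pics/side1.png",cs);cv2.imwrite("pics/top1.png",ct)
print(ctrl.current_t(),ctrl.current_tool_pos(),ctrl.current_grip_width())
```

```text
bore [316.8188 299.9473]
hub [316.822  286.7048]
hubbase [316.9105 261.6148]
flange [316.9216 226.3676]
fl_root [316.9187 235.3685]
[99, 99, 99, 99, 103, 105, 103, 89, 220, 238, 236, 234, 233, 234, 235, 236, 238, 250, 252, 248, 243, 242, 242, 242, 242, 242, 242, 241, 241, 241, 241, 241, 241, 241, 241, 241, 241, 240, 240, 240, 240, 239, 239, 220, 101, 106, 103, 106, 107, 106, 104, 103, 104, 103, 103, 103, 103, 104, 105, 103, 104, 104, 104, 104, 107, 107, 106, 111, 142, 232, 253, 251, 248, 244, 241, 237, 234, 230, 228, 222, 145, 54, 53, 54, 53, 54, 53, 57, 93, 106, 104, 81, 77, 76]
[ 15.6294  26.0807  83.511   -0.      70.4083 -33.8706]
10.975 [0.5475 0.2146 0.1899] 0.5277503582584793
```

Projected rims match (flange 226, hub 286.5, bore 299–300), so the gear is centred on the tool to within about 0.5 mm. Lowering under force guard.

```bash
cat > low.py <<'E'
from h import *
S=[.5473,.2150]
f0=ctrl.current_contact_force();m0=ctrl.current_wrist_torque()
r=ctrl.move_l([*S,.125],vel=.08,contact_N=10);print(r)
for z in (.108,.09,.079,.070):
    r=ctrl.move_l([*S,z],vel=.03,contact_N=10)
    print(z,r,ctrl.current_tool_pos(),"F",ctrl.current_contact_force()-f0,"M",ctrl.current_wrist_torque()-m0,ctrl.current_grip_width(),ctrl.current_t())
    if r:break
E
python3 low.py
```

```text
False
0.108 False [0.5473 0.215  0.108 ] F [-0.5325  1.0291  0.8394] M [-0.0316 -0.0225 -0.0122] 0.5247046080919602 12.6583
0.09 False [0.5474 0.215  0.09  ] F [-0.418   0.2285  0.6918] M [ 0.0548 -0.0241 -0.0558] 0.5247549093097508 13.4083
0.079 False [0.5472 0.215  0.0788] F [-0.0159  0.7915 -0.8699] M [-0.0369  0.0018  0.0197] 0.5231077217073408 13.925
0.07 True [0.5477 0.2151 0.0718] F [1.1648 0.1918 6.1953] M [-0.0219 -0.1286 -0.0474] 0.5216964355342762 14.225
```

Contact came at TCP z ≈ 0.072, the expected home height (58 + 14.5 mm), with no side load. Releasing and checking.

Run:
```python
from h import *
ctrl.command_gripper(1.0); ctrl.sleep(.3)
print(ctrl.current_grip_width(),ctrl.current_contact_force())
R=down(49.5);P=np.array([.5473,.2150])
ctrl.move_l([*P,.2],vel=.12)
ctrl.move_l([*(P-.04*R[:2,0]),.24],vel=.2);ctrl.sleep(.3)
c=cam("wrist");w=ctrl.read_camera("wrist");
import pickle;pickle.dump((c,w),open("fin.pkl","wb"))
ctrl.movej([60,*ctrl.current_q()[1:]]);ctrl.sleep(.2)
s=ctrl.read_camera("side")
f=lambda i,x,y,a,b:cv2.resize(i[y-b:y+b,x-a:x+a],(400,300),interpolation=cv2.INTER_CUBIC)
cv2.imwrite("pics/fin.png",np.hstack([f(w,320,180,80,60),f(s,265,155,60,45)]));print(ctrl.current_t())
```

```text
1.0002452561901969 [-0.3832 -0.5979 -0.2922]
19.3583
```

View pics/fin.png

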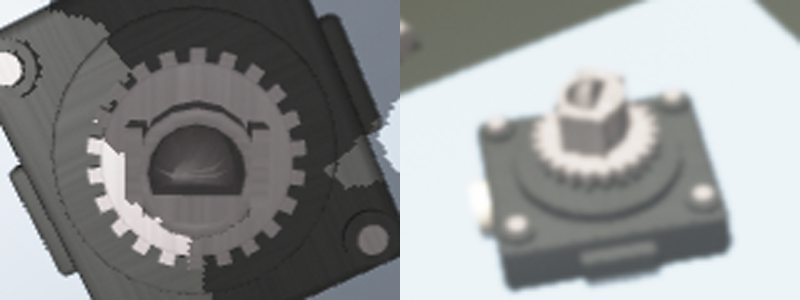

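The wrist crop (centre ≈ (195,160)) shows the gear level on the gearbox with the shaft inside the D bore, flat to flat. The side crop (≈ (595,130)) shows it hub up and seated on the shoulder. The arm is clear, so I'm handing in.

```bash
python3 -c "
from bench import ctrl
print(ctrl.current_t(),ctrl.sign_off())"
```

```text
the job is handed in; nothing more can be done
19.3583 None
```

The D-bore gear is fitted hub up and fully home on the shaft's shoulder, flat to flat, and released; the idler was left alone, and I handed the job in at 19.4 s of the 42 s limit.

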